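Catch a hammer-head bolt in a slotted strut

TASK

Fit the hammer-head bolt into the slotted strut, about midway between the two vented housings, as the anchor for the next housing: feel for the slot, lower the head through it until the collar sits on the lips, and give it a quarter turn (either way) so that the head lies square across under the lips. Then tug it gently upwards (about 10 N) until you feel it hold, let it settle back on its collar and let go. Never press or pull on the strut with more than 40 N, and leave the round-footed knob and the other things on the bench where they are.

Things in the scene. Friction and masses are not known exactly. Their poses are not given: they have to be found in the camera images.
- tbolt_mid (a point): Centre of the loose hammer-head bolt, which stands upright on the bench on its head; 56 mm high, about 0.09 kg. On its axis, 28 mm above the head's underside and 28 mm below the top of the hand grip; the collar's underside is 12 mm below it, its top 8 mm. x: along the length of head and hand grip; y: across the grip's 14 mm width, to pinch; z: up. Half a turn about z gives the same shape.
- tbolt: The same bolt, its origin under the head. From the bottom: steel head, a bar 32 long x 15 wide x 7 mm thick; round stem 15 mm thick, 9 mm long; square steel collar 26 x 26 x 4 mm; upright flat black hand grip 30 long x 14 wide x 36 mm high, 30 mm side along the head. Axes as the centre's.
- gap (a point): Point midway between the two housings, level with the top of the strut's lips, 47 mm above the bench; fixed to the stand. y: along the slot; x: across; z: up. Bolt's centre is 12 mm above it with the collar down on the lips and 28 mm with the head lying on top of them. Once seated the head hangs 4 mm clear below the lips; turned across it can be lifted those 4 mm, then catches.
- stand: Fixed base plate, 100 x 360 x 6 mm, origin under its centre, axes as the point's; it carries a steel strut 41 wide, 41 high, 360 mm long, with a slot 18 mm wide between lips 5 mm thick; 37 mm wide, 33 mm deep inside. The strut is clamped off-centre: its slot is parallel to y, but its centre line lies anywhere up to 5 mm to either side of the stand's along x, so feel for it.
- gap_end (a point): Point of the stand on the same line, at the edge of the housing towards +y, 100 mm from the midway point. Two vented grey housings, 62 x 70 x 32 mm, are fixed on top of the strut, one at each end, their tops 79 mm above the bench; 200 mm of slot lies open between them. Axes as the stand's.
- footknob: Look-alike loose knob standing near the bolt, not to be used: same grip and collar, but a round foot 40 mm across. Origin under its foot.
- screwdriver: Loose screwdriver lying on the bench; leave it. Origin under its middle.
- tape: Loose blue roll of tape, 72 mm across, 18 mm high; leave it. Origin under its centre.
- spanner: Loose steel spanner; leave it. Origin under its middle.
- marker: Loose red marker pen, 110 mm; leave it. Origin under its middle.
- housing_lid: Loose black housing lid, 60 x 90 x 10 mm; leave it. Origin under its centre.
- screw_tray: Loose grey divided tray, 100 x 140 x 30 mm; leave it. Origin under its centre.
Things that resemble listed ones, but are neither listed nor needed, are in the scene too. What is shaped like the tbolt but blue, pink or yellow is not meant.

How it is judged:
On the way, in this order (a step that is already met when the one before it is completed fails the run):
1. the head is lengthwise through the slot, midway between the housings, with the collar down on the lips (z of tbolt_mid in the frame of gap below 0.0145 m and angle between the x axis of tbolt_mid and the y axis of gap, either way round below 0.26 rad and x of tbolt_mid in the frame of gap between -0.0085 and 0.0085 m and y of tbolt_mid in the frame of gap between -0.025 and 0.025 m), for 0.1 s.
2. turned square across, the bolt is tugged up against the lips with more than 5 N (z of tbolt_mid in the frame of gap between 0.0138 and 0.019 m and angle between the x axis of tbolt_mid and the x axis of gap, either way round below 0.26 rad and contact force between tbolt and stand above 5 N and x of tbolt_mid in the frame of gap between -0.0085 and 0.0085 m and y of tbolt_mid in the frame of gap between -0.025 and 0.025 m), for 0.1 s.
At the end, for the whole second after the job is handed in: The bolt stands upright (within 6 degrees), at rest and let go, in the strut: collar down on the lips (bolt's centre 9.5 to 14 mm above the lips' top), head under the lips and across the slot within 15 degrees, within 25 mm of midway between the housings along the slot (z of tbolt_mid in the frame of gap between 0.0095 and 0.014 m and angle between the x axis of tbolt_mid and the x axis of gap, either way round below 0.26 rad and angle between tbolt_mid's own z axis and vertical below 0.1 rad and linear speed of tbolt below 0.01 m/s and angular speed of tbolt below 0.1 rad/s and x of tbolt_mid in the frame of gap between -0.0085 and 0.0085 m and y of tbolt_mid in the frame of gap between -0.025 and 0.025 m); the robot touches nothing.
It fails at once if the bolt presses or pulls on the strut or its stand with more than 40 N (contact force between tbolt and stand above 40 N).
It fails at once if the round-footed knob is moved more than 20 mm (distance of footknob from where it was at the start of the episode above 0.02 m).
It fails at once if another loose thing on the bench is moved more than 20 mm (distance of any of screwdriver, tape, spanner, marker, housing_lid, screw_tray from where it was at the start of the episode above 0.02 m).
It also fails if it takes over 70 s, if anything falls off the work surface, if the arm or the gripper's body presses on something with over 40 N, if the wrist force passes 120 N, or if a joint passes its speed limit or range.

ROBOT

A 6-joint arm with a two-finger parallel gripper is mounted at the origin on the work surface. World frame = base frame: x ahead of the robot, y to its left, z up, the work surface at z = 0. Lengths are in m, angles in rad, forces in N, time in s.
With the tool pointing down it reaches from about 0.375 to 0.975 m from the base axis. Payload 3.8 kg.
Tool frame: the origin (TCP) lies midway between the tips of the shut fingers; the grasp point (between the pads) lies 19 mm behind it; x points along the fingers, y is the direction in which the jaws open and shut, and the axes are right-handed (so a half turn about x gives the same grasp; the last joint's range is limited). The gripper opens to 88 mm and grips with 3 to 60 N. Pads are 18 mm wide; open, the fingers measure 123 mm over their backs; the gripper's body (75 mm by 187 mm) begins 45 mm behind the grasp point.
Start: joints at [-1.244, 0.264, 1.604, -0, 1.274, -0.037], TCP at [0.24, -0.631, 0.239] pointing down, gripper open.
Joint ranges: [-2.63, 2.63], [-0.94, 2.18], [0.31, 2.57], [-1.31, 4.45], [0, 2.66], [-2.55, 2.55]. Speed limits (rad/s): [2.57, 2.57, 3.14, 3.14, 3.14, 3.14].

INTERFACE

Orientations are given as a rotation vector (axis times angle).
In Python, from cell import manip, inverse_kinematics, cams, order gives the robot as it stands. Calls block until the motion is done:
- manip.move_pose(position, orientation): joint-space move of the TCP to a pose.
- manip.move_linear(position, rate=0.15, rot=None): straight line of the TCP; rot=None keeps the orientation; rate is the mean speed in m/s.
- manip.set_joints(angles): joint-space move.
- manip.set_gripper(opening, force=None): finger opening in m; force is the grip in N (None keeps the last); returns when the fingers have stopped.
- manip.dwell(seconds).
- inverse_kinematics(position, orientation): joint angles nearest the present ones, or None.
- manip.state(): the state.
- cams.capture(name): name is "scene" or "top" or "wrist"; returns a dict with "image" (420x560x3 uint8, blue, green, red), "z_map" (420x560 float32, m along the optical axis (not along the pixel's ray), 0 where there is no reading), "intrinsics" (3x3 intrinsics, pixels), "position" and "orientation" of the camera in the world; the wrist camera has in their place "T_tool_cam" (4x4, takes a point from camera to tool coordinates, whose origin is the TCP and whose axes are the tool frame's). Camera axes: x right, y down, z forward; pixel columns grow to the right and rows downward; lengths in m; the calibration is good to about 2 mm. A picture is of the moment at which its call begins: read the wrist's pose just before it.
A pose or a line that the arm cannot do raises manip.IKError and nothing moves.
- order.close_job(): hands the job in, once; it reports no verdict.
The state is a dict: "clock": time; "joint_pos": joint angles; "joint_velocities": joint speeds; "tau": joint torques, N m; "tool_pos": TCP position; "tcp_rot": TCP orientation; "contact_force": force on the tool from outside, world axes, zero at the start; "moment": the same for the moment, N m; "gripper_width": finger opening in m.
Only numpy, scipy, OpenCV 4.12 (cv2) and the standard library are available. Lean on these libraries where they do the work, as an engineer would, in place of code of your own. Each camera call takes 0.05 s, during which the arm holds its last target.

## Working session

There is one attempt and no reset: what is moved stays moved. The work goes in short steps, each a Python script; the robot and the scene stay as the last script left them, time stands still between calls to the robot, and variables do not carry over. Pictures are saved under pics/ and viewed, and the job is handed in when it is done.

```bash
ls -la; mkdir -p pics
python3 - <<'E'
from cell import manip, cams
import cv2, pickle
s=manip.state(); print({k:(v if not hasattr(v,'round') else v) for k,v in s.items()})
for n in ['scene','top','wrist']:
    s=manip.state(); c=cams.capture(n); c['st']=s
    pickle.dump(c,open(f'{n}0.pkl','wb')); cv2.imwrite(f'pics/{n}0.png',c['image'])
    print(n,c['intrinsics'].tolist(),c.get('position'),c.get('orientation'))
E
```

```text
total 12
drwxr-xr-x  3 agent agent 4096 Dec  7 00:59 .
drwxr-xr-x 23 root  root  4096 Dec  7 00:59 ..
drwxr-xr-x  2 agent agent 4096 Dec  7 00:59 pics
{'clock': 0.0, 'joint_pos': array([-1.24392057e+00,  2.64739937e-01,  1.60537138e+00, -2.59101744e-05,
        1.27367901e+00, -3.68967860e-02]), 'joint_velocities': array([ 0.00014234, -0.00120245, -0.00181981,  0.00209612, -0.00125906,
        0.00015527]), 'tau': array([-2.96062817e-04, -5.02120972e+01, -3.56874597e+01,  7.27532362e-02,
        2.92599859e-02, -1.79361978e-04]), 'tool_pos': array([ 0.23993222, -0.63016264,  0.23739831]), 'tcp_rot': array([ 2.02354989,  0.37447567, -2.02425374]), 'contact_force': array([-0.29797115,  0.00284014, -0.26257434]), 'moment': array([-0.10377257, -0.04630823,  0.00519882]), 'gripper_width': 0.08804031180326087}
scene [[390.9335256372352, 0.0, 283.40119469744525], [0.0, 390.9335256372352, 207.07816923385934], [0.0, 0.0, 1.0]] [1.20256334 0.09896639 0.78999286] [-1.64393704 -1.95910772  0.73367478]
top [[400.74181595461187, 0.0, 279.07626272565216], [0.0, 400.74181595461187, 208.40395453138385], [0.0, 0.0, 1.0]] [0.42959166 0.01490058 1.03375675] [-2.18181157  2.14706192 -0.14681786]
wrist [[316.6423459502359, 0.0, 285.14213271056826], [0.0, 316.6423459502359, 209.20870360127572], [0.0, 0.0, 1.0]] None None
```

View pics/top0.png

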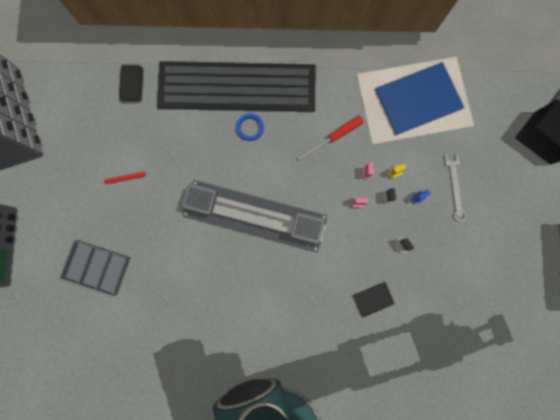

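View pics/scene0.png

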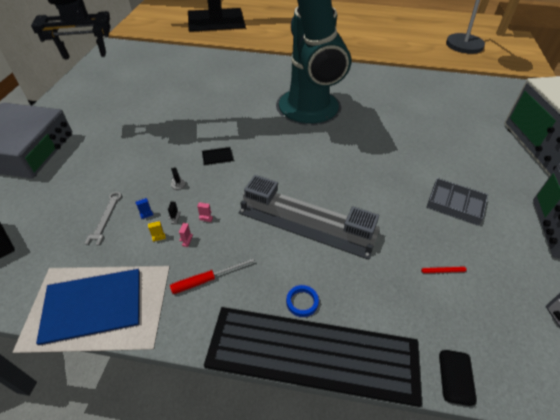

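View pics/wrist0.png

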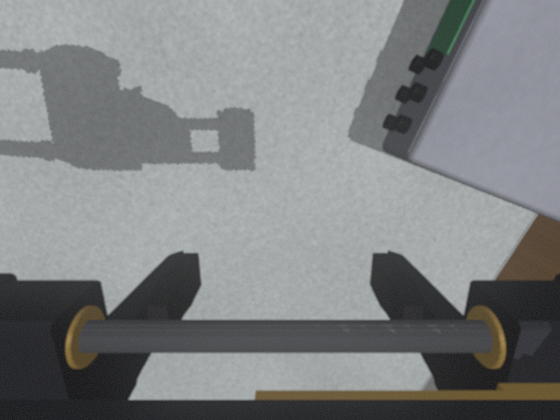

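Run:
```python
import cv2,pickle,numpy as np
t=pickle.load(open('top0.pkl','rb'))['image'];s=pickle.load(open('scene0.pkl','rb'))['image']
a=cv2.resize(t[150:265,335:445],None,fx=5,fy=5,interpolation=cv2.INTER_CUBIC)[:575,:400]
a=cv2.resize(t[150:262,340:440],(400,448),interpolation=cv2.INTER_CUBIC)
b=cv2.resize(s[155:255,120:220],(400,448),interpolation=cv2.INTER_CUBIC)
cv2.imwrite('pics/crop1.png',np.hstack([a,b]))
```

```text
(no output)
```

View pics/crop1.png

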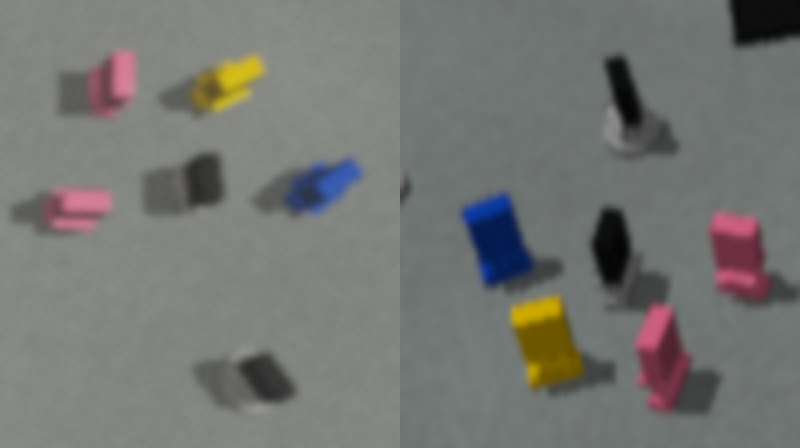

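```bash
cat > h.py <<'E'
import numpy as np, cv2, pickle
from scipy.spatial.transform import Rotation as R
def cloud(c):
    K=c['intrinsics'];z=c['z_map'].astype(float)
    v,u=np.mgrid[:z.shape[0],:z.shape[1]]
    P=np.stack([(u-K[0,2])/K[0,0]*z,(v-K[1,2])/K[1,1]*z,z],-1)
    if c.get('position') is not None:
        Rm=R.from_rotvec(c['orientation']).as_matrix();t=c['position']
    else:
        s=c['st'];Rt=R.from_rotvec(s['tcp_rot']).as_matrix();T=c['T_tool_cam']
        Rm=Rt@T[:3,:3];t=Rt@T[:3,3]+s['tool_pos']
    W=P@Rm.T+t; W[z==0]=np.nan
    return W
def down(yaw):
    """tool x down; tool y (jaw dir) horizontal at angle yaw"""
    x=np.array([0,0,-1.]);y=np.array([np.cos(yaw),np.sin(yaw),0]);z=np.cross(x,y)
    return R.from_matrix(np.stack([x,y,z],1)).as_rotvec()
def snap(name,tag):
    from cell import manip,cams
    s=manip.state();c=cams.capture(name);c['st']=s
    pickle.dump(c,open(tag+'.pkl','wb'));cv2.imwrite('pics/'+tag+'.png',c['image']);return c
E
python3 - <<'E'
from h import *
for n in ['top','scene']:
    c=pickle.load(open(n+'0.pkl','rb'));W=cloud(c)
    z=W[...,2]
    print(n,'bench',np.nanmedian(z[230:330,230:330]))
    pts={'top':dict(bolt=(391,195),knob=(407,243),h1=(199,199),h2=(307,227),mid=(252,213),blue=(421,196),tape=(250,113)),
    'scene':dict(bolt=(172,210),knob=(176,178),h1=(362,221),h2=(262,187),mid=(305,212))}[n]
    for k,(u,v) in pts.items():
        w=W[v-12:v+13,u-12:u+13].reshape(-1,3); 
        m=w[:,2]>0.03
        print(k,W[v,u].round(3),w[m].mean(0).round(3),w[:,2].max().round(3),m.sum())
Rt=R.from_rotvec(pickle.load(open('wrist0.pkl','rb'))['st']['tcp_rot']).as_matrix();print(Rt.round(2))
print(pickle.load(open('wrist0.pkl','rb'))['T_tool_cam'].round(3))
E
```

```text
top bench -2.942734526389934e-05
bolt [ 0.588 -0.274  0.056] [ 0.59  -0.277  0.051] nan 102
knob [ 0.47  -0.312  0.053] [ 0.467 -0.314  0.05 ] 0.06 108
h1 [0.567 0.196 0.078] [0.566 0.196 0.078] nan 602
h2 [ 0.503 -0.064  0.078] [ 0.503 -0.064  0.079] nan 600
mid [0.543 0.072 0.008] [0.535 0.07  0.046] nan 253
blue [ 0.587 -0.349  0.056] [ 0.59  -0.355  0.051] nan 94
tape [0.807 0.083 0.014] [nan nan nan] nan 0
scene bench -0.0017699028452810017
bolt [ 0.608 -0.269  0.054] [ 0.598 -0.274  0.047] nan 105
knob [ 0.482 -0.307  0.04 ] [ 0.475 -0.31   0.048] nan 73
h1 [0.577 0.198 0.077] [0.577 0.197 0.075] nan 584
h2 [ 0.509 -0.06   0.077] [ 0.511 -0.061  0.074] nan 539
mid [0.545 0.058 0.045] [0.54  0.058 0.042] nan 311
[[-0.    0.36 -0.93]
 [ 0.   -0.93 -0.36]
 [-1.   -0.   -0.  ]]
[[-0.    -0.304  0.953 -0.146]
 [ 1.     0.     0.001  0.   ]
 [-0.001  0.953  0.304 -0.078]
 [ 0.     0.     0.     1.   ]]<stdin>:11: RuntimeWarning: Mean of empty slice.
  ret = um.true_divide(
```

Run:
```python
from h import *
from cell import manip
manip.move_pose([0.57,-0.275,0.2],down(np.radians(-80)))
manip.dwell(0.2)
snap('wrist','w1'); s=manip.state();print(s['clock'],s['joint_pos'].round(2),s['tool_pos'].round(4))
```

```text
2.175 [-0.49  0.21  1.74 -0.    1.19  0.91] [ 0.5697 -0.2758  0.2001]
```

View pics/w1.png

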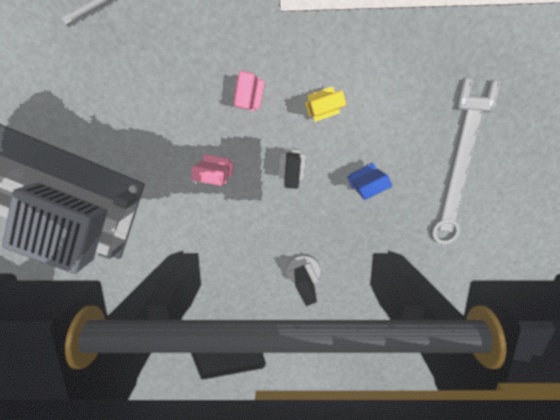

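Run:
```python
from h import *
c=pickle.load(open('w1.pkl','rb'));W=cloud(c)
sub=W[140:200,275:315].reshape(-1,3)
print('bench',np.nanmedian(sub[np.abs(sub[:,2])<.02,2]), np.nanmax(sub[:,2]))
for lo,hi in [(.050,.062),(.015,.03)]:
    m=(sub[:,2]>lo)&(sub[:,2]<hi);p=sub[m][:,:2].astype(np.float32)
    print(lo,m.sum(),p.mean(0),cv2.minAreaRect(p*1000))
cv2.imwrite('pics/w1c.png',cv2.resize(c['image'][60:310,180:410],None,fx=2.4,fy=2.4,interpolation=cv2.INTER_CUBIC))
t=pickle.load(open('top0.pkl','rb'));W=cloud(t)
sub=W[180:212,375:405].reshape(-1,3);m=(sub[:,2]>.05)&(sub[:,2]<.062);p=sub[m][:,:2].astype(np.float32);print('top',p.mean(0),cv2.minAreaRect(p*1000))
```

```text
bench 8.0232332118374e-05 0.05785178079245118
0.05 478 [ 0.5920633 -0.279325 ] ((591.0850219726562, -279.48626708984375), (30.237422943115234, 13.953434944152832), 5.578713417053223)
0.015 266 [ 0.5922284 -0.2779206] ((592.0842895507812, -279.4779968261719), (28.30924415588379, 26.058189392089844), 6.001649379730225)
top [ 0.5904474  -0.27841815] ((591.1596069335938, -279.0660095214844), (29.888032913208008, 14.712818145751953), 2.0508012771606445)
```

View pics/w1c.png

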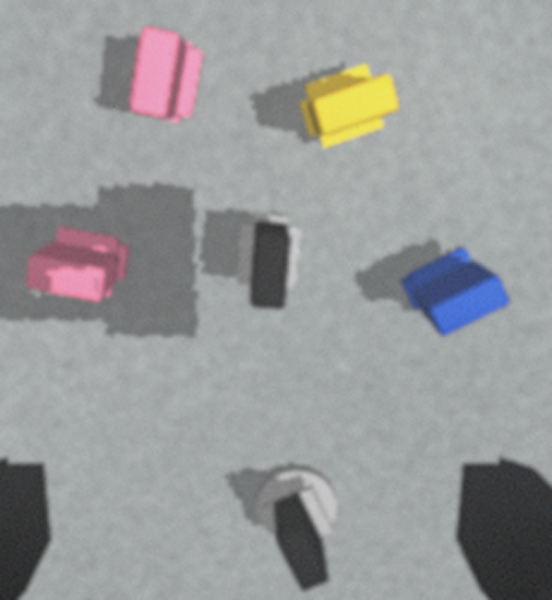

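Run:
```python
from h import *
from cell import manip
rot=down(np.radians(5.6-90))
manip.set_gripper(0.045,45)
manip.move_pose([0.5915,-0.2793,0.12],rot)
manip.move_linear([0.5915,-0.2793,0.026],rate=0.08)
manip.set_gripper(0.0,45)
s=manip.state();print(s['clock'],s['gripper_width'],s['tool_pos'].round(4),s['contact_force'].round(2))
manip.move_linear([0.5915,-0.2793,0.16],rate=0.12)
manip.dwell(0.2)
s=manip.state();print(s['clock'],s['gripper_width'],s['tool_pos'].round(4),s['contact_force'].round(2),s['moment'].round(3))
# pose over strut for look
manip.move_pose([0.50,0.066,0.20],down(np.radians(-14)))
manip.dwell(0.3)
snap('wrist','w2');s=manip.state();print(s['clock'],s['joint_pos'].round(2),s['contact_force'].round(2))
```

```text
5.275 0.013405951287832013 [ 0.5916 -0.2794  0.0262] [-0.96 -0.55  0.8 ]
6.7417 0.014000121706588157 [ 0.591  -0.279   0.1589] [ 0.35 -0.05 -1.22] [ 0.059  0.004 -0.069]
8.4417 [ 0.08 -0.03  2.01 -0.    1.17  0.33] [-0.32 -0.62 -0.93]
```

View pics/w2.png

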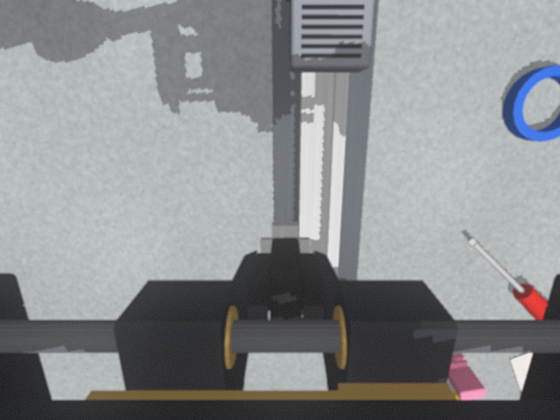

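Run:
```python
from h import *
t=pickle.load(open('top0.pkl','rb'));W=cloud(t);w2=pickle.load(open('w2.pkl','rb'));V=cloud(w2)
sub=W[170:262,170:340].reshape(-1,3)
p=sub[(sub[:,2]>.07)&(sub[:,2]<.09),:2];
a=p[p[:,1]>.07];b=p[p[:,1]<.07]
for q in (a,b): print('housing top',cv2.minAreaRect((q*1000).astype(np.float32)),np.median(q,0))
p=sub[(sub[:,2]>.0035),:2];print('all',cv2.minAreaRect((p*1000).astype(np.float32)))
# wrist
yaw=np.radians(76);d=np.array([np.cos(yaw),np.sin(yaw)]);n=np.array([np.sin(yaw),-np.cos(yaw)])
def ana(C,box,name):
    v0,v1,u0,u1=box
    s=C[v0:v1,u0:u1].reshape(-1,3);s=s[np.isfinite(s[:,2])]
    q=s[(s[:,2]>.042)&(s[:,2]<.052)]
    print(name,'lip z',np.median(q[:,2]),cv2.minAreaRect((q[:,:2]*1000).astype(np.float32)))
    for lab,m in [('lip',(s[:,2]>.042)&(s[:,2]<.052)),('deep',(s[:,2]>.004)&(s[:,2]<.03))]:
        q=s[m];al=q[:,:2]@d;ac=q[:,:2]@n
        print(lab,[(round(x,3),np.round(np.percentile(ac[abs(al-x)<.01],[2,25,50,75,98]),4).tolist()) for x in np.arange(.14,.36,.02) if (abs(al-x)<.01).sum()>20])
    return s
ana(V,(60,225,230,400),'wrist')
ana(W,(185,245,205,305),'top')
print('gap guess',np.array([.535,.066])@n,np.array([.535,.066])@d)
```

```text
housing top ((567.3076171875, 195.3844451904297), (70.13522338867188, 62.45831298828125), 75.43115234375) [0.56656669 0.19472053]
housing top ((502.0446472167969, -65.94823455810547), (69.62274169921875, 62.75337600708008), 76.23627471923828) [ 0.50101636 -0.06650172]
all ((539.666015625, 64.02288818359375), (233.8377227783203, 433.378173828125), 0.8647356629371643)
wrist lip z 0.04689243737156687 ((538.3014526367188, 94.79199981689453), (141.6594696044922, 50.46028518676758), 76.14830780029297)
lip [(np.float64(0.16), [0.4836, 0.4891, 0.5127, 0.5183, 0.5238]), (np.float64(0.18), [0.4834, 0.4891, 0.5128, 0.5184, 0.5239]), (np.float64(0.2), [0.4834, 0.4889, 0.4948, 0.5183, 0.5239]), (np.float64(0.22), [0.4838, 0.4894, 0.5129, 0.5186, 0.5238]), (np.float64(0.24), [0.4835, 0.489, 0.5128, 0.5183, 0.5238]), (np.float64(0.26), [0.484, 0.4894, 0.5129, 0.5186, 0.5241]), (np.float64(0.28), [0.4838, 0.4892, 0.513, 0.5186, 0.5239]), (np.float64(0.3), [0.4807, 0.4885, 0.4945, 0.5175, 0.5236])]
deep [(np.float64(0.14), [0.4573, 0.4769, 0.5093, 0.54, 0.5544]), (np.float64(0.16), [0.4574, 0.4734, 0
[... 1042 characters left out ...]
.4889, 0.512, 0.5182, 0.5234])]
deep [(np.float64(0.14), [0.4573, 0.4734, 0.504, 0.5333, 0.5534]), (np.float64(0.16), [0.4566, 0.4723, 0.5035, 0.5324, 0.5532]), (np.float64(0.18), [0.4565, 0.4748, 0.5058, 0.5363, 0.5538]), (np.float64(0.2), [0.4566, 0.4765, 0.5072, 0.5365, 0.5543]), (np.float64(0.22), [0.4569, 0.4735, 0.5047, 0.5347, 0.5533]), (np.float64(0.24), [0.4558, 0.4743, 0.5043, 0.5352, 0.5534]), (np.float64(0.26), [0.4561, 0.4737, 0.504, 0.5331, 0.5517]), (np.float64(0.28), [0.456, 0.4744, 0.5046, 0.5341, 0.5528]), (np.float64(0.3), [0.4567, 0.4689, 0.5014, 0.541, 0.5539]), (np.float64(0.32), [0.4577, 0.4718, 0.5457, 0.5494, 0.5536])]
gap guess 0.5031413684480801 0.19346773208003798
```

Run:
```python
from h import *
w2=pickle.load(open('w2.pkl','rb'));V=cloud(w2)
yaw=np.radians(76);d=np.array([np.cos(yaw),np.sin(yaw)]);n=np.array([np.sin(yaw),-np.cos(yaw)])
s=w2['st'];tp=s['tool_pos'];Rt=R.from_rotvec(s['tcp_rot']).as_matrix();print(tp,tp[:2]@n,tp[:2]@d,Rt[:,0].round(4),np.degrees(np.arctan2(Rt[1,1],Rt[0,1])))
cv2.imwrite('pics/w2c.png',cv2.resize(w2['image'][190:330,200:370],None,fx=4,fy=4,interpolation=cv2.INTER_CUBIC))
for v in range(218,300,4):
    r=V[v,240:335];m=r[:,2]>.1
    if m.any():
        q=r[m];print(v,np.where(m)[0][[0,-1]]+240,'z',q[:,2].min().round(4),np.median(q[:,2]).round(4),'ac',((q[:,:2]@n)-tp[:2]@n).min().round(4),((q[:,:2]@n)-tp[:2]@n).max().round(4),'al',np.median(q[:,:2]@d-tp[:2]@d).round(4))
```

```text
[0.50029908 0.06537133 0.19983926] 0.4696233038117691 0.18446282604631872 [-3.e-04 -1.e-04 -1.e+00] -14.076484271835753
222 [273 298] z 0.1737 0.175 ac -0.0075 0.0067 al 0.016
226 [272 298] z 0.1792 0.1806 ac -0.0079 0.0066 al 0.0157
230 [272 298] z 0.1798 0.1806 ac -0.008 0.0065 al 0.0134
234 [272 298] z 0.1797 0.1808 ac -0.008 0.0066 al 0.011
238 [261 309] z 0.1901 0.1916 ac -0.0134 0.0121 al 0.0132
242 [261 310] z 0.1922 0.1989 ac -0.0132 0.0124 al 0.0141
246 [261 310] z 0.1927 0.2044 ac -0.0132 0.0124 al 0.0143
250 [261 309] z 0.1928 0.2092 ac -0.0133 0.0119 al 0.0145
254 [247 324] z 0.1983 0.2038 ac -0.0194 0.0185 al 0.0098
258 [243 328] z 0.2045 0.2084 ac -0.0207 0.0201 al 0.0099
262 [241 330] z 0.2083 0.2125 ac -0.0212 0.0202 al 0.0099
266 [240 332] z 0.2124 0.2164 ac -0.0212 0.0208 al 0.0099
270 [240 334] z 0.2163 0.2201 ac -0.0207 0.0211 al 0.0099
274 [240 334] z 0.2197 0.2237 ac -0.0202 0.0207 al 0.0099
278 [240 334] z 0.2197 0.2267 ac -0.0195 0.0202 al 0.0097
282 [240 334] z 0.2213 0.2291 ac -0.0192 0.0197 al 0.0092
286 [240 334] z 0.2218 0.2305 ac -0.0187 0.0191 al 0.0081
290 [240 334] z 0.2203 0.2336 ac -0.0183 0.0187 al 0.0082
294 [240 334] z 0.2209 0.2365 ac -0.0178 0.0184 al 0.0082
298 [240 334] z 0.2216 0.2391 ac -0.0176 0.0178 al 0.0081
```

View pics/w2c.png

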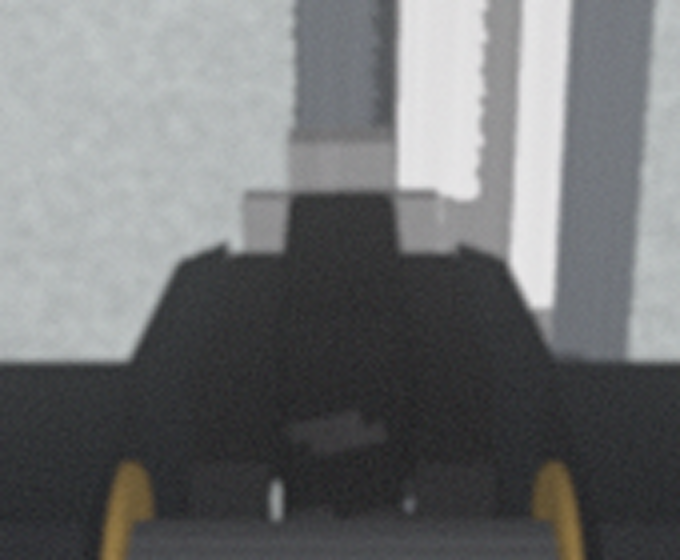

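```bash
cat >> h.py <<'E'
YAW=np.radians(76.1);d=np.array([np.cos(YAW),np.sin(YAW)]);n=np.array([np.sin(YAW),-np.cos(YAW)])
def P(ac,al,z): return [*(n*ac+d*al),z]
def dec(s):
    f=s['contact_force'];t=s['tool_pos'];return f"t{s['clock']:.2f} ac{t[:2]@n:.4f} al{t[:2]@d:.4f} z{t[2]:.4f} F(n,d,z)=({f[:2]@n:.1f},{f[:2]@d:.1f},{f[2]:.1f}) Mz{s['moment'][2]:.2f} w{s['gripper_width']:.4f}"
E
python3 - <<'E'
from h import *
from cell import manip
rot=down(YAW-np.pi/2)
# fixed world reference recomputed with YAW
p0=np.array([.9703*.5042+.2419*.192,-.2419*.5042+.9703*.192]);AC=p0@n;AL=p0@d;print(AC,AL)
manip.move_pose(P(AC,AL,0.12),rot)
manip.move_linear(P(AC,AL,0.080),rate=0.08)
manip.dwell(0.3);s=manip.state();b=s['contact_force'].copy();print('base',dec(s))
z=0.080
while z>0.0575:
    z-=0.0015
    manip.move_linear(P(AC,AL,z),rate=0.03);s=manip.state();print(dec(s))
    if np.linalg.norm(s['contact_force']-b)>5: print('contact');break
E
```

```text
0.5045294967879871 0.1911307337481036
base t9.83 ac0.5049 al0.1912 z0.0805 F(n,d,z)=(0.1,0.5,-1.1) Mz-0.02 w0.0134
t10.08 ac0.5044 al0.1911 z0.0784 F(n,d,z)=(-0.3,0.8,-1.5) Mz0.01 w0.0137
t10.33 ac0.5044 al0.1911 z0.0768 F(n,d,z)=(-0.4,-0.2,-0.6) Mz-0.00 w0.0137
t10.58 ac0.5044 al0.1911 z0.0753 F(n,d,z)=(-0.3,0.4,-0.3) Mz0.01 w0.0141
t10.83 ac0.5044 al0.1911 z0.0739 F(n,d,z)=(-0.1,-0.6,-1.2) Mz-0.00 w0.0136
t11.08 ac0.5044 al0.1911 z0.0723 F(n,d,z)=(0.6,-0.3,-1.1) Mz-0.03 w0.0136
t11.33 ac0.5044 al0.1911 z0.0709 F(n,d,z)=(0.1,-0.8,-0.5) Mz-0.03 w0.0136
t11.58 ac0.5044 al0.1911 z0.0694 F(n,d,z)=(0.1,0.1,-0.9) Mz-0.02 w0.0136
t11.83 ac0.5044 al0.1911 z0.0679 F(n,d,z)=(-0.7,-0.4,-1.1) Mz-0.01 w0.0137
t12.08 ac0.5044 al0.1911 z0.0664 F(n,d,z)=(0.8,-0.1,-0.5) Mz-0.04 w0.0140
t12.33 ac0.5044 al0.1911 z0.0649 F(n,d,z)=(0.1,0.6,-0.5) Mz0.03 w0.0139
t12.58 ac0.5044 al0.1911 z0.0634 F(n,d,z)=(-0.2,0.9,-1.0) Mz-0.08 w0.0135
t12.83 ac0.5044 al0.1911 z0.0619 F(n,d,z)=(0.6,-1.1,0.3) Mz-0.05 w0.0134
t13.08 ac0.5044 al0.1911 z0.0603 F(n,d,z)=(0.1,-0.0,-0.8) Mz0.03 w0.0139
t13.33 ac0.5044 al0.1911 z0.0589 F(n,d,z)=(0.6,-1.3,-0.6) Mz0.05 w0.0136
t13.58 ac0.5044 al0.1911 z0.0574 F(n,d,z)=(-0.0,-0.4,-0.8) Mz-0.06 w0.0138
```

Run:
```python
from h import *
from cell import manip
AC,AL=.50453,.19113
z=0.0574
while z>0.0535:
    z-=0.0006
    manip.move_linear(P(AC,AL,z),rate=0.02);s=manip.state();print(dec(s))
    if s['contact_force'][2]+.9>5: break
manip.dwell(.2);print(dec(manip.state()))
# back off 1 mm and feel sideways
zs=manip.state()['tool_pos'][2]
zf=zs+0.0012
manip.move_linear(P(AC,AL,zf),rate=0.02);manip.dwell(.1);print('up',dec(manip.state()))
for sg in (1,-1):
    for k in range(1,10):
        a=AC+sg*k*0.0004
        manip.move_linear(P(a,AL,zf),rate=0.02);s=manip.state()
        print(dec(s))
        if abs(s['contact_force'][:2]@n)>4: break
    manip.move_linear(P(AC,AL,zf),rate=0.02)
```

```text
t13.83 ac0.5046 al0.1912 z0.0571 F(n,d,z)=(-0.8,-0.3,3.4) Mz0.03 w0.0134
t14.08 ac0.5047 al0.1912 z0.0571 F(n,d,z)=(-3.5,-0.8,6.2) Mz-0.01 w0.0133
t14.28 ac0.5046 al0.1912 z0.0571 F(n,d,z)=(-3.3,-1.2,7.0) Mz-0.01 w0.0138
up t14.64 ac0.5044 al0.1911 z0.0580 F(n,d,z)=(0.8,0.9,-0.9) Mz-0.04 w0.0139
t14.89 ac0.5049 al0.1911 z0.0581 F(n,d,z)=(0.4,1.2,-0.8) Mz-0.00 w0.0139
t15.14 ac0.5054 al0.1911 z0.0583 F(n,d,z)=(-0.5,0.2,0.0) Mz0.01 w0.0138
t15.39 ac0.5058 al0.1912 z0.0583 F(n,d,z)=(0.2,-0.8,-1.0) Mz0.03 w0.0136
t15.64 ac0.5062 al0.1911 z0.0583 F(n,d,z)=(-0.1,0.6,-0.6) Mz0.02 w0.0138
t15.89 ac0.5063 al0.1911 z0.0582 F(n,d,z)=(-0.2,0.4,-0.5) Mz0.03 w0.0137
t16.14 ac0.5064 al0.1911 z0.0582 F(n,d,z)=(-3.6,0.4,0.2) Mz-0.04 w0.0139
t16.39 ac0.5065 al0.1911 z0.0581 F(n,d,z)=(-4.3,0.5,1.7) Mz-0.01 w0.0136
t16.93 ac0.5044 al0.1911 z0.0584 F(n,d,z)=(0.8,-0.1,-0.9) Mz0.05 w0.0137
t17.18 ac0.5037 al0.1911 z0.0583 F(n,d,z)=(-0.2,0.0,-1.2) Mz0.06 w0.0139
t17.43 ac0.5033 al0.1911 z0.0583 F(n,d,z)=(0.1,0.1,-0.6) Mz-0.02 w0.0138
t17.68 ac0.5031 al0.1911 z0.0583 F(n,d,z)=(1.0,-0.8,-1.9) Mz0.03 w0.0134
t17.93 ac0.5030 al0.1912 z0.0584 F(n,d,z)=(2.6,0.6,-2.4) Mz0.05 w0.0134
t18.18 ac0.5029 al0.1912 z0.0585 F(n,d,z)=(4.3,0.1,-3.6) Mz-0.03 w0.0137
```

Run:
```python
from h import *
from cell import manip
AC,AL=.5047,.19113
z=0.0578
manip.move_linear(P(AC,AL,z),rate=0.02);manip.dwell(.1);print(dec(manip.state()))
for k in range(1,10):
    a=np.radians(10*k)
    manip.move_linear(P(AC,AL,z),rate=0.05,rot=down(YAW-np.pi/2+a));s=manip.state()
    print(10*k,dec(s),s['joint_pos'][5].round(2))
    f=s['contact_force']
    if np.linalg.norm(f[:2])>9 or abs(s['moment'][2])>0.5: print('stop');break
```

```text
t18.80 ac0.5044 al0.1911 z0.0577 F(n,d,z)=(-0.4,0.4,-1.1) Mz0.01 w0.0136
10 t19.12 ac0.5047 al0.1912 z0.0578 F(n,d,z)=(0.5,-1.0,-1.0) Mz-0.03 w0.0133 0.14
20 t19.45 ac0.5047 al0.1911 z0.0578 F(n,d,z)=(0.4,-0.0,-0.5) Mz0.00 w0.0137 -0.03
30 t19.77 ac0.5047 al0.1912 z0.0578 F(n,d,z)=(-0.3,-0.2,-1.2) Mz-0.01 w0.0135 -0.2
40 t20.10 ac0.5047 al0.1911 z0.0578 F(n,d,z)=(0.4,-0.7,-1.7) Mz-0.02 w0.0139 -0.38
50 t20.43 ac0.5047 al0.1912 z0.0578 F(n,d,z)=(-0.1,-0.0,-0.3) Mz0.03 w0.0135 -0.55
60 t20.75 ac0.5047 al0.1911 z0.0578 F(n,d,z)=(-0.0,0.3,-0.9) Mz0.00 w0.0136 -0.73
70 t21.07 ac0.5047 al0.1911 z0.0578 F(n,d,z)=(0.3,0.6,-1.3) Mz-0.00 w0.0140 -0.9
80 t21.40 ac0.5047 al0.1911 z0.0578 F(n,d,z)=(-0.1,0.0,-0.4) Mz0.03 w0.0142 -1.07
90 t21.73 ac0.5047 al0.1912 z0.0578 F(n,d,z)=(0.1,-0.0,-0.8) Mz-0.01 w0.0136 -1.25
```

Run:
```python
from h import *
from cell import manip
AC,AL=.5047,.19113
z=0.0595
manip.move_linear(P(AC,AL,z),rate=0.02);print(dec(manip.state()))
while z<0.067:
    z+=0.0004
    manip.move_linear(P(AC,AL,z),rate=0.02);s=manip.state();print(dec(s))
    if s['contact_force'][2]+.9<-9: break
for i in range(3): manip.dwell(.25);print(dec(manip.state()))
```

```text
t21.98 ac0.5049 al0.1912 z0.0597 F(n,d,z)=(0.1,0.6,-0.4) Mz0.01 w0.0135
t22.23 ac0.5047 al0.1911 z0.0599 F(n,d,z)=(0.2,1.0,-0.6) Mz-0.01 w0.0138
t22.48 ac0.5047 al0.1911 z0.0603 F(n,d,z)=(0.4,0.6,-1.2) Mz0.06 w0.0136
t22.73 ac0.5047 al0.1911 z0.0607 F(n,d,z)=(0.7,0.6,-0.9) Mz-0.03 w0.0140
t22.98 ac0.5046 al0.1911 z0.0610 F(n,d,z)=(-0.4,-0.7,-1.6) Mz0.04 w0.0136
t23.23 ac0.5046 al0.1911 z0.0611 F(n,d,z)=(0.9,0.1,-4.8) Mz-0.01 w0.0138
t23.48 ac0.5045 al0.1911 z0.0612 F(n,d,z)=(3.2,2.0,-11.1) Mz-0.02 w0.0138
t23.73 ac0.5045 al0.1911 z0.0612 F(n,d,z)=(5.7,1.2,-15.1) Mz-0.02 w0.0138
t23.98 ac0.5045 al0.1911 z0.0612 F(n,d,z)=(5.6,0.6,-15.5) Mz-0.01 w0.0137
t24.23 ac0.5045 al0.1911 z0.0612 F(n,d,z)=(5.2,0.8,-15.6) Mz0.01 w0.0137
```

Run:
```python
from h import *
from cell import manip
AC,AL=.5047,.19113
manip.move_linear(P(AC,AL,0.0580),rate=0.02);print(dec(manip.state()))
z=.0580
while z>0.0555:
    z-=0.0003
    manip.move_linear(P(AC,AL,z),rate=0.02);s=manip.state();print(dec(s))
    if s['contact_force'][2]+.9>2.5: break
manip.dwell(.2);print(dec(manip.state()))
manip.set_gripper(0.045,45);manip.dwell(.2);print('open',dec(manip.state()))
manip.move_linear(P(AC,AL,0.13),rate=0.08)
manip.move_linear(P(AC,AL-0.03,0.20),rate=0.15)
manip.dwell(.3);snap('wrist','w3');snap('top','t3');print(dec(manip.state()))
c=pickle.load(open('w3.pkl','rb'))
for k in ['w3','t3']:
    W=cloud(pickle.load(open(k+'.pkl','rb'))).reshape(-1,3)
    ac,al=W[:,:2]@n-AC,W[:,:2]@d-AL
    m=(abs(ac)<.03)&(abs(al)<.03)&(W[:,2]>.078)&(W[:,2]<.1)
    q=np.stack([ac,al],1)[m]; 
    if m.sum()>5: print(k,m.sum(),'z',np.median(W[m,2]),cv2.minAreaRect((q*1000).astype(np.float32)))
```

```text
t24.57 ac0.5050 al0.1913 z0.0589 F(n,d,z)=(-0.2,-0.7,-1.5) Mz-0.02 w0.0134
t24.82 ac0.5049 al0.1912 z0.0581 F(n,d,z)=(0.1,-0.2,0.3) Mz0.04 w0.0136
t25.07 ac0.5047 al0.1911 z0.0574 F(n,d,z)=(0.5,0.4,-0.6) Mz-0.02 w0.0136
t25.32 ac0.5047 al0.1911 z0.0571 F(n,d,z)=(0.2,0.5,-0.5) Mz-0.04 w0.0140
t25.57 ac0.5048 al0.1912 z0.0571 F(n,d,z)=(-1.5,-0.5,3.4) Mz0.03 w0.0136
t25.77 ac0.5047 al0.1911 z0.0571 F(n,d,z)=(-1.7,-0.3,4.3) Mz0.02 w0.0138
open t26.59 ac0.5047 al0.1911 z0.0568 F(n,d,z)=(-0.2,0.0,0.2) Mz0.00 w0.0453
t28.72 ac0.5044 al0.1612 z0.1994 F(n,d,z)=(0.6,-0.1,-0.0) Mz0.03 w0.0445
w3 587 z 0.08654822092536646 ((-1.6798372268676758, -0.5030341148376465), (29.754241943359375, 14.040614128112793), 0.1207347884774208)
```

View pics/w3.png

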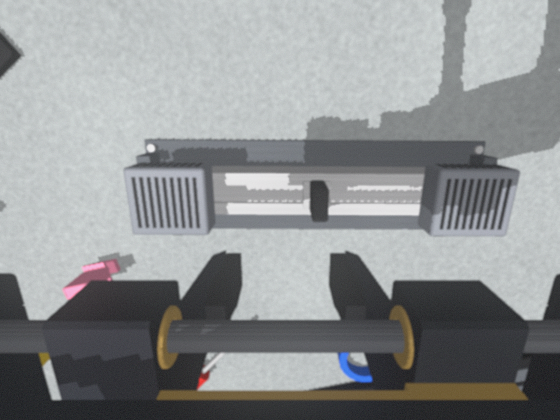

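View pics/t3.png

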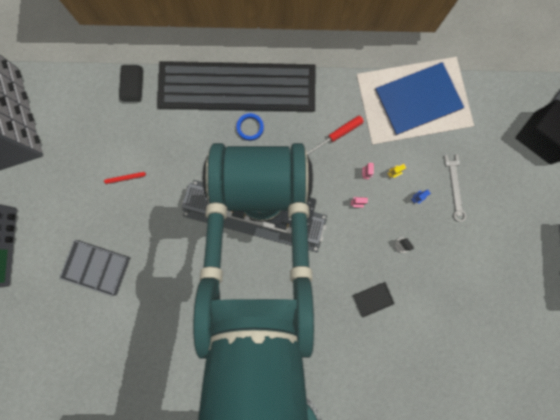

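The wrist view shows the bolt's grip at (319,200), square across the slot, midway between the housings (inner edges at about columns 211 and 427). In the top view the round-footed knob is still at (405,244), and the other loose things are where they were. I'm handing the job in.

Run:
```python
from cell import manip, order
print(manip.state()['clock']); print(order.close_job())
```

```text
28.7167
the job is handed in; nothing more can be done
None
```

The hammer-head bolt is seated in the strut, turned across under the lips and let go. I handed the job in at 28.7 s, and no verdict was reported.

- **Finding and fitting:** I picked the black-gripped bolt at top-view pixel (391,195), not the knob with the round foot at (405,244). The head went through the slot at the camera estimate with no contact. The collar touched down with about 8 N.
- **Feeling and turning:** I pushed gently sideways to find both slot walls, about 3.2 mm of play, and centred between them. The 90° turn met no resistance.
- **Tug and release:** The bolt caught about 4 mm above its seat and held. The tug settled at about 15 N, more than the 10 N asked but well under the 40 N limit. I then lowered it until the collar touched again (about 5 N), opened the gripper and backed off.
- **Last checks:** The grip top is 86.5 mm above the bench, against 87 mm expected. The grip is within about 0.2° of square across the slot and under 1 mm from the midway target along it. The camera put it 1.7 mm to one side of the centre I felt for, which is within camera accuracy. The other things on the bench look unmoved in the top view. The arm hides the bolt there, so only the wrist camera confirms its final position.

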